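# Load a die and index the rotary table of a button press

## Robot

A 7-joint arm with a two-finger parallel gripper is mounted at the origin on the work surface. World frame = base frame: x ahead of the robot, y to its left, z up, the work surface at z = 0. Lengths are in m, angles in rad, forces in N, time in s.
With the tool pointing down it reaches from about 0.4 to 0.9 m from the base axis. Payload 5.6 kg.
Tool frame: the origin (TCP) lies at the very end of the fingers, on their centre line; the grasp point (between the pads) lies 19 mm behind it; z points along the fingers, y is the line along which they close (so a half turn about z gives the same grasp; the last joint's range is limited). The gripper opens to 92 mm and grips with 3 to 60 N. Pads are 20 mm wide; open, the fingers measure 128 mm over their backs; the gripper's body (75 mm by 189 mm) begins 69 mm behind the grasp point.
Start: joints at [-1.354, 0.468, -0.012, 1.603, 0.006, 1.071, -0.056], TCP at [0.167, 0.628, 0.215] pointing down, gripper open.
Joint ranges: [-2.53, 2.53], [-0.31, 2.02], [-1.57, 1.55], [0.28, 2.44], [-1.29, 4.43], [0.15, 1.84], [-2.92, 2.92]. Speed limits (rad/s): [2.57, 2.57, 3.14, 3.14, 3.14, 3.14, 3.14].

## Interface

Orientations are given as [roll, pitch, yaw] about the fixed x, y, z axes, in that order (R = Rz(yaw) Ry(pitch) Rx(roll)).
In Python, from rig import robot gives the robot as it stands. Calls block until the motion is done:
- robot.move_ptp(position, orientation): joint-space move of the TCP to a pose.
- robot.move_l(position, attitude=None, vel=0.15): straight line of the TCP; attitude=None keeps the orientation; vel is the mean speed in m/s.
- robot.set_joints(angles): joint-space move.
- robot.gripper_to(opening, f_grip=None): opening from 0.0 (shut) to 1.0 (fully open); f_grip is the grip in N (None keeps the last); returns when the fingers have stopped.
- robot.sleep(seconds).
- robot.inverse_kinematics(position, orientation): joint angles nearest the present ones, or None.
- robot.read_state(): the state.
- robot.get_image(name): name is "scene" or "top"; returns a dict with "img" (480x640x3 uint8, red, green, blue), "mtx" (3x3 intrinsics, pixels), "distortion" ([k1, k2, p1, p2, k3] as OpenCV has them; the pictures are not rectified), "R" (3x3) and "t" (3): a world point X has camera coordinates R X + t. Camera axes: x right, y down, z forward; pixel columns grow to the right and rows downward; lengths in m; the calibration is good to about 2 mm. A picture is of the moment at which its call begins. There is no depth.
A pose or a line that the arm cannot do raises robot.IKError and nothing moves.
- robot.hand_in(): hands the job in; it is judged then, once.
The state is a dict: "clock": time; "q": joint angles; "qvel": joint speeds; "joint_efforts": joint torques, N m; "tool_pos": TCP position; "eef_rot": TCP orientation; "wrist_force": force on the tool from outside, world axes, zero at the start; "moment": the same for the moment, N m; "opening": opening from 0.0 (shut) to 1.0 (fully open); "gripper_force": force on a finger pad.
Only numpy, scipy, OpenCV 4.12 (cv2) and the standard library are available. Lean on these libraries where they do the work, as an engineer would, in place of code of your own. Each camera call takes 0.05 s, during which the arm holds its last target. There are 200 camera calls.

## Task

Set up the button press for the brass die: take it out of the wooden rack and lay it gently, boss up, in the empty nest of the rotary table, seated flat. With the die in place, pull the red lock knob out, turn the table one position clockwise (seen from above; it has a black handle) so that the brass die comes under the ram, and push the lock knob fully home again so that the table is locked there. Leave the other two dies in the rack and do not knock the other things on the bench over or about.

Things in the scene. Friction and masses are not known exactly. Their poses are not given: they have to be found in the camera images.
- brass_die: The brass die: stepped puck, flange 56 mm across and 12 mm thick, on it a boss 44 mm across, 10 mm high, with a dished face; 0.27 to 0.43 kg. Origin: centre of its plain underside; z out through the boss. It starts on edge in the rack, origin 36 mm high, z level along the rack's +x; the side boards shield its rim: there it can be pinched only across its two faces (22 mm).
- steel_die: Bystander: same die in bright steel, on edge in the rack, z along the rack's +x. Leave it.
- black_die: Bystander: same die in dark steel, on edge in the rack, z along the rack's +x. Leave it.
- die_rack: Fixed open wooden rack, 196 x 74 mm; origin: centre of its underside, x along the row. Pockets at x = -58, 0, +58 mm (which die is where varies), floor 8 mm high; side boards (inner faces y = +-31 mm) reach 48 mm, thin fences beside the faces of each die 22 mm. Boss faces look to the rack's +x. A pocket's middle is 11 mm along the die's z from its origin.
- cutting_mat: Fixed green cutting mat, 220 (x) x 150 (y) x 3 mm, origin at the centre of its underside, kept clear: a place to lay things down.
- press: Fixed grey-green hand press; origin on the bench under the axis of its rotary table, a 220 mm disc, top 80 mm high, 3 nests 75 mm from the axis. Empty nest at 180 deg of this frame at the start, fixed steel dies (top 102 mm) at 60 and 300. Ram over 60 deg (underside 118 mm; head, 44 mm wide, from 170 mm); column 160-220 mm out, 270 mm tall. Raised lever knob, 400 mm high, at x = 130, y = 60 mm.
- nest (a point): Centre of the empty nest's floor, in the top of the rotary table; it turns with the table. Collar around it: inner diameter 60 mm, outer 71 mm, 6 mm high.
- ram_spot (a point): Fixed point under the ram at the height of a nest's floor: where the nest's centre must come.
- table_handle (a point): Middle of the upright round black handle at the table's rim (21 mm thick, from 82 to 135 mm above the bench; this point 115 mm), 130 mm from the table's axis, at 270 deg of the press frame at the start. It turns with the table.
- rotary_table (a joint): Angle of the rotary table, rad: 0 at the start, growing clockwise seen from above. A sprung roller clicks into a notch every 2.094 (the next position is 2.094): it pulls the table in from about 3 degrees either side, and leaving it takes about 7 N at the handle. Between, the table turns easily and stays where it is left. It cannot turn while the lock is in.
- lock_grip (a point): Middle of the red lock knob: 27 mm thick, 22 mm long, lying level, 70 mm above the bench. x of this frame runs along its axis, outwards: pull that way. Home, it is 171 mm from the table's axis, at 305 deg of the press frame. Below it only the base, 24 mm high up to 125 mm from the axis; the lock's bracket and barrel end at 149 mm.
- lock_knob (a joint): Travel of the lock knob, m: 0 fully home, 0.016 fully out. It clicks and stays at both ends; 7 to 10 N take it out of either. Its round nose enters a notch of the table's rim only within about 3 degrees of a detent, and then pulls the table true. Off a notch it stops at about 0.013 and springs out again.
- die_top (a point): Centre of the brass die's boss face, 22 mm from its origin.
- thread_blue: Bystander: cone of blue thread, 66 mm across, 110 mm tall, origin under its foot.
- thread_grey: Bystander: cone of grey thread, 66 mm across, 110 mm tall, origin under its foot.
- button_jar: Bystander: glass button jar, 60 mm across, 75 mm tall, origin under it.
- pin_dish: Bystander: orange pin dish, 84 mm across, 18 mm tall, origin under it.
- shears: Bystander: shears lying flat, 230 x 85 mm, 12 mm high, blades along x; origin near the pivot.
Not all that is in view belongs to the job. There is more than one size of the brass_die; the job needs the largest.

How it is judged:
On the way, in this order (a step that is already met when the one before it is completed fails the run):
1. the brass die sits flat in the empty nest, boss up (horizontal distance between brass_die and nest below 0.005 m and z of brass_die in the frame of nest below 0.003 m and z of die_top in the frame of nest above 0.018 m), for 0.2 s.
2. the lock knob has been pulled out, with the die in its nest (all of step 1 and value of joint lock_knob above 0.013 m), for 0.1 s.
3. the table has been turned one position clockwise with the die in its nest (all of step 1 and value of joint rotary_table between 1.99 and 2.2 rad), for 0.2 s.
At the end, for the whole second after the job is handed in: The brass die sits flat in its nest, boss up (within 5 mm of the nest's centre and 3 mm of its floor), under the ram (within 8 mm); the table is one position (2.05 to 2.14 rad) clockwise of its start and at rest, and the lock knob is home (within 3 mm) (all of step 1 and horizontal distance between brass_die and ram_spot below 0.008 m and value of joint rotary_table between 2.05 and 2.14 rad and value of joint lock_knob below 0.003 m and velocity of joint rotary_table below 0.05 rad/s and linear speed of brass_die below 0.02 m/s); the robot touches nothing.
It fails at once if one of the other dies was taken or pushed out of its place (20 mm) (distance of any of steel_die, black_die from where it was at the start of the episode above 0.02 m).
It fails at once if the brass die was slammed into the press or dropped into it from a height (over 60 N) (contact force between brass_die and press above 60 N).
It fails at once if a thing on the bench was knocked over or about (40 mm) (angle between any of thread_blue, thread_grey, button_jar's own z axis and vertical above 0.5 rad or distance of any of thread_blue, thread_grey, button_jar, pin_dish, shears from where it was at the start of the episode above 0.04 m).
It also fails if it takes over 72 s, if anything falls off the work surface, if the arm or the gripper's body presses on something with over 40 N, if the wrist force passes 120 N, or if a joint passes its speed limit or range.

## Working session

There is one attempt and no reset: what is moved stays moved. The work goes in short steps, each a Python script; the robot and the scene stay as the last script left them, time stands still between calls to the robot, and variables do not carry over. Pictures are saved under pics/ and viewed, at most 10 in all, crops included, and the job is handed in when it is done.

```bash
ls; mkdir -p pics; python3 - <<'E'
from rig import robot
import cv2,numpy as np
for n in("scene","top"):
    d=robot.get_image(n); cv2.imwrite(f"pics/{n}0.png",d["img"][:,:,::-1]); np.savez(f"pics/{n}0.npz",**d)
    print(n,np.round(d["mtx"],1).tolist(),d["distortion"],(-d["R"].T@d["t"]).round(3),d["R"].round(3).tolist())
s=robot.read_state();print(s["clock"],s["tool_pos"],s["eef_rot"],s["opening"])
E
```

```text
pics
scene [[441.1, 0.0, 324.7], [0.0, 441.1, 236.8], [0.0, 0.0, 1.0]] [-0.08399859  0.          0.          0.          0.        ] [ 1.027 -0.398  0.717] [[0.557, 0.831, -0.012], [0.619, -0.424, -0.661], [-0.554, 0.361, -0.75]]
top [[490.1, 0.0, 320.2], [0.0, 490.1, 243.2], [0.0, 0.0, 1.0]] [-0.1210144  0.         0.         0.         0.       ] [ 0.494 -0.108  1.059] [[-0.023, -1.0, 0.012], [-0.997, 0.022, -0.067], [0.067, -0.014, -0.998]]
0.1 [0.16687513 0.62767159 0.2137437 ] [-3.14000624e+00  7.97638864e-05  2.88175475e+00] 1.0051764069675675
```

View pics/scene0.png

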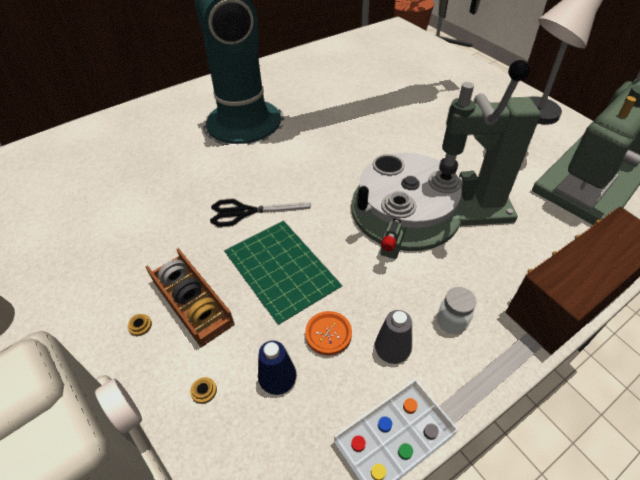

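View pics/top0.png

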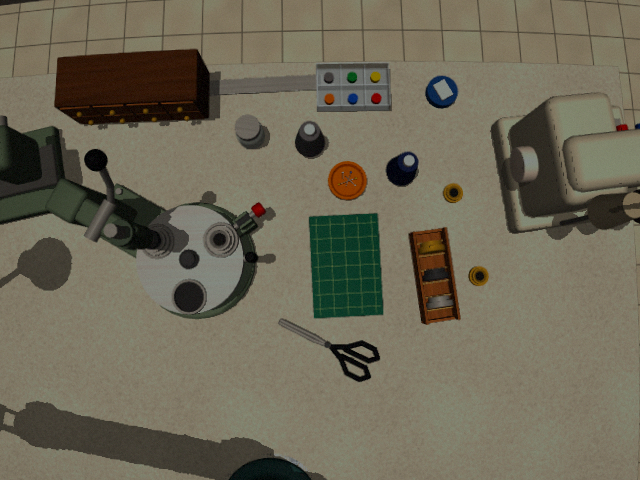

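The scene view shows the rack at about (190,297), with the brass die at its near end (205,310). The press is at (410,195), the red lock knob at (389,241) and the black handle at (362,198). In the top view the rack is at (435,275) with brass at (430,245), the table centre is near (188,259), the empty nest at (189,296), the handle at (251,257) and the knob at (258,210). I'll zoom in for precise pixels.

```bash
cat > h.py <<'E'
import cv2,numpy as np
from rig import robot
def load(n): return dict(np.load(f"pics/{n}.npz"))
def ray(d,px):
    u=cv2.undistortPoints(np.array([[px]],float),d["mtx"],d["distortion"])[0,0]
    v=d["R"].T@np.r_[u,1]; return -d["R"].T@d["t"],v/np.linalg.norm(v)
def onz(d,px,z):
    c,v=ray(d,px); return c+v*(z-c[2])/v[2]
def tri(d1,p1,d2,p2):
    c1,v1=ray(d1,p1);c2,v2=ray(d2,p2)
    s=np.linalg.lstsq(np.c_[v1,-v2],c2-c1,rcond=None)[0]
    a,b=c1+s[0]*v1,c2+s[1]*v2; return (a+b)/2,np.linalg.norm(a-b)
def proj(d,X): return cv2.projectPoints(np.array(X,float).reshape(-1,3),cv2.Rodrigues(d["R"])[0],d["t"],d["mtx"],d["distortion"])[0][:,0]
E
python3 - <<'E'
import cv2,numpy as np
a=cv2.imread("pics/scene0.png");b=cv2.imread("pics/top0.png")
f=lambda im,x,y,w,h,k:cv2.convertScaleAbs(cv2.resize(im[y:y+h,x:x+w],None,fx=k,fy=k,interpolation=cv2.INTER_CUBIC),alpha=1.4)
P=np.hstack([f(a,140,245,100,100,4),f(b,385,220,100,100,4)])
cv2.imwrite("pics/rack.png",P)
Q=np.hstack([f(a,345,145,133,115,3),f(b,128,195,133,115,3)])
cv2.imwrite("pics/press.png",Q)
E
```

```text
(no output)
```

View pics/rack.png

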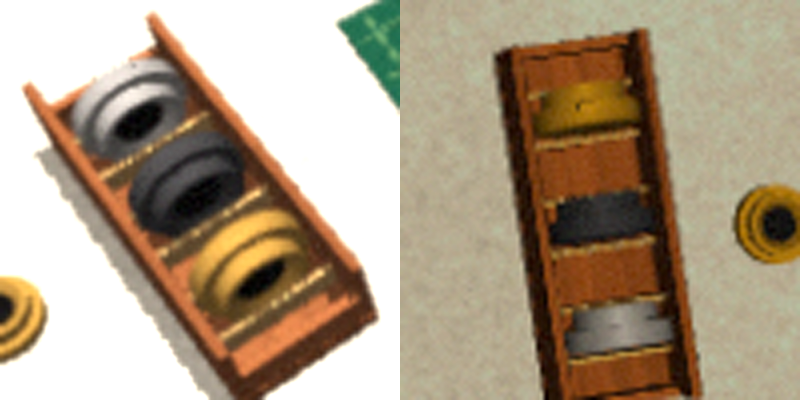

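View pics/press.png

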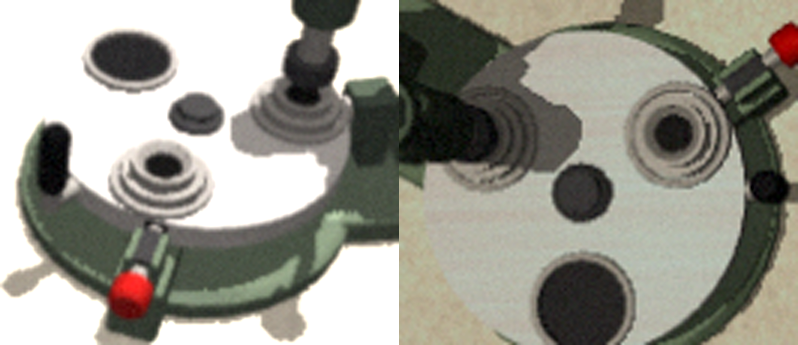

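The bosses face world +x, with brass in the far-x pocket. The knob and handle are visible in both views. Next I'll measure with masks.

```bash
cat > meas.py <<'E'
from h import *
S,T=load("scene0"),load("top0")
def mask(d,lo,hi,box,big=True):
    h=cv2.cvtColor(d["img"],cv2.COLOR_RGB2HSV); m=cv2.inRange(h,lo,hi)
    x,y,w,k=box; z=np.zeros_like(m); z[y:y+k,x:x+w]=m[y:y+k,x:x+w]
    z=cv2.morphologyEx(z,cv2.MORPH_CLOSE,np.ones((3,3)))
    c=max(cv2.findContours(z,0,cv2.CHAIN_APPROX_NONE)[0],key=cv2.contourArea); return c[:,0]
def mid(c): m=cv2.moments(c.reshape(-1,1,2)); return np.array([m["m10"],m["m01"]])/m["m00"]
red=((170,120,60),(180,255,255))
r=[mask(d,*red,b) for d,b in((S,(370,220,40,40)),(T,(240,195,30,30)))]
print("red",mid(r[0]),mid(r[1]),tri(S,mid(r[0]),T,mid(r[1])))
dk=((0,0,0),(180,255,70))
n=[mask(d,(0,0,0),(180,255,v),b) for d,b,v in((S,(368,148,40,34),85),(T,(165,272,48,46),75))]
for i,d in enumerate((S,T)):
    e=cv2.fitEllipse(n[i]); print("nest ell",e,onz(d,e[0],.083))
print(tri(S,cv2.fitEllipse(n[0])[0],T,cv2.fitEllipse(n[1])[0]))
# handle top view & scene
hh=[mask(d,(0,0,0),(180,255,v),b) for d,b,v in((S,(352,180,20,32),60),(T,(244,250,14,14),45))]
for i,d in enumerate((S,T)): print("handle",cv2.boundingRect(hh[i]),mid(hh[i]))
# brass
b=[mask(d,(12,110,50),(32,255,255),bx) for d,bx in((S,(180,285,40,45)),(T,(410,236,48,24)))]
for c in b: print("brass",cv2.boundingRect(c),cv2.minAreaRect(c),mid(c))
p=cv2.boundingRect(b[1]); print("brass top z.06",onz(T,mid(b[1]),.060))
# rack wood in top
w=mask(T,(0,90,30),(14,255,255),(400,220,65,110))
print("wood",cv2.minAreaRect(w), cv2.boxPoints(cv2.minAreaRect(w)).round(1).tolist())
# rack edge line z .048 right side
for q in ((446.25,228.),(459,318)): print(onz(T,q,.048))
hub=onz(T,((582-399)/3+128,195+192/3),.095);print("hub",hub)
g=mask(T,(60,90,30),(90,255,255),(300,200,100,130));print("mat",[onz(T,q,.003)[:2].round(3) for q in cv2.boxPoints(cv2.minAreaRect(g))])
for nme,q,z in(("shears",(279,320),.01),("shears2",(378,352),.01),("dish",(347,180),.01),("blue",(403,168),.05),("grey",(310,138),.05)):print(nme,onz(T,q,z)[:2].round(3))
E
python3 meas.py
```

```text
** On entry to DLASCL parameter number  4 had an illegal value
 ** On entry to DLASCL parameter number  4 had an illegal value
 ** On entry to DLASCL parameter number  4 had an illegal value
 ** On entry to DLASCL parameter number  4 had an illegal value
 ** On entry to DLASCL parameter number  5 had an illegal value
 ** On entry to DLASCL parameter number  4 had an illegal valuemeas.py:8: RuntimeWarning: invalid value encountered in divide
  def mid(c): m=cv2.moments(c.reshape(-1,1,2)); return np.array([m["m10"],m["m01"]])/m["m00"]
Traceback (most recent call last):
  File "meas.py", line 11, in <module>
    print("red",mid(r[0]),mid(r[1]),tri(S,mid(r[0]),T,mid(r[1])))
                                    ~~~^^^^^^^^^^^^^^^^^^^^^^^^^
  File "h.py", line 11, in tri
    s=np.linalg.lstsq(np.c_[v1,-v2],c2-c1,rcond=None)[0]
      ~~~~~~~~~~~~~~~^^^^^^^^^^^^^^^^^^^^^^^^^^^^^^^^
numpy.linalg.LinAlgError: SVD did not converge in Linear Least Squares
```

```bash
sed -i 's/red=((170,120,60),(180,255,255))/red=((0,150,60),(180,255,255))/' meas.py; python3 meas.py
```

```text
red [388.11789925 242.83815648] [257.85457516 209.21568627] (array([0.63254726, 0.00321611, 0.07312224]), np.float64(0.0009065354953992167))
nest ell ((387.9751281738281, 163.88980102539062), (16.114757537841797, 25.259021759033203), 90.93856048583984) [0.45706976 0.14600943 0.083     ]
nest ell ((190.0782928466797, 300.8332214355469), (35.953678131103516, 43.312103271484375), 105.6679458618164) [0.45044107 0.14028714 0.083     ]
(array([0.45264509, 0.14461   , 0.07996736]), np.float64(0.008360781473183091))
handle (355, 187, 13, 25) [361.50467963 199.30237581]
handle (244, 250, 14, 14) [250.33799534 256.53496503]
brass (180, 285, 40, 45) ((202.16897583007812, 310.8709716796875), (37.25333786010742, 43.64467239379883), 47.862403869628906) [200.83462033 310.76946589]
brass (413, 236, 39, 24) ((432.0, 247.5), (23.0, 38.0), 90.0) [430.06295754 247.45656418]
brass top z.06 [ 0.54745352 -0.34810266  0.06      ]
wood ((434.12225341796875, 275.5179748535156), (93.05340576171875, 39.28828811645508), 81.98290252685547) [[408.20001220703125, 232.1999969482422], [447.1000061035156, 226.6999969482422], [460.1000061035156, 318.8999938964844], [421.20001220703125, 324.29998779296875]]
[ 0.5881067  -0.38704109  0.048     ]
[ 0.39980009 -0.40719205  0.048     ]
hub [0.53346182 0.13854484 0.095     ]
mat [array([ 0.624, -0.099]), array([ 0.628, -0.249]), array([ 0.409, -0.254]), array([ 0.406, -0.105])]
shears [ 0.403 -0.031]
shears2 [ 0.329 -0.241]
dish [ 0.701 -0.184]
blue [ 0.716 -0.3  ]
grey [ 0.784 -0.106]
```

```bash
cat > m2.py <<'E'
from meas import *
print("-----")
H=cv2.cvtColor(T["img"],cv2.COLOR_RGB2HSV)
for nme,x,y in(("brassF",430,250),("brassB",431,243),("wood",436,258),("nestfl",189,296),("collar",189,282),("table",215,290)):print(nme,H[y,x])
def disc(d,c,half,thr,z):
    g=cv2.cvtColor(d["img"],cv2.COLOR_RGB2GRAY); x,y=c
    m=(g<thr).astype(np.uint8); n,lab,st,ce=cv2.connectedComponentsWithStats(m); l=lab[y,x]
    print(st[l],ce[l],onz(d,ce[l],z)); return ce[l]
for t in(50,65,80): a=disc(S,(388,164),0,t,.083); b=disc(T,(189,296),0,t,.083); print(tri(S,a,T,b))
# dish holes of the die at 300 deg
m=((H[...,0]>=17)&(H[...,0]<=35)&(H[...,1]>140))[230:262,408:462]
for i,row in enumerate(m): 
    q=np.flatnonzero(row)
    if len(q)>3: print(230+i,408+q.min(),408+q.max(),len(q))
E
python3 m2.py | sed -n '/-----/,$p'
```

```text
-----
brassF [ 20 231 107]
brassB [ 20 227 127]
wood [ 12 205  97]
nestfl [30 20 26]
collar [155  44  35]
table [ 39  14 130]
[376 157  25  15 287] [388.09407666 163.85714286] [0.45713132 0.1463043  0.083     ]
[174 282  29  30 691] [188.21128799 296.50795948] [0.45910958 0.14395532 0.083     ]
(array([0.45942456, 0.14358622, 0.08572311]), np.float64(0.0007843419019615737))
[376 156  25  16 309] [388.14239482 163.73462783] [0.45685732 0.1466699  0.083     ]
[174 281  30  31 723] [188.37206086 296.48824343] [0.45914347 0.14362932 0.083     ]
(array([0.4595851 , 0.1432786 , 0.08628906]), np.float64(0.0011677002665147957))
[376 156  26  16 327] [388.22324159 163.56269113] [0.45648907 0.14720765 0.083     ]
[174 281  30  32 738] [188.45392954 296.38482385] [0.45934661 0.14346101 0.083     ]
(array([0.45988453, 0.14301113, 0.08708319]), np.float64(0.001414515122574592))
240 432 442 9
241 427 442 15
242 424 440 17
243 419 443 22
244 417 443 27
245 421 444 24
246 421 444 24
247 421 446 25
248 420 444 25
249 418 444 27
250 418 444 27
251 419 441 21
252 419 444 18
253 420 444 20
254 413 439 10
255 415 432 10
256 421 425 5
```

```bash
cat > m3.py <<'E'
from m2 import *
from scipy.optimize import least_squares
print("=====")
a=disc(S,(400,200),0,70,.1);b=disc(T,(220,239),0,50,.1); d300=tri(S,a,T,b);print("die300",d300)
g=cv2.cvtColor(T["img"],cv2.COLOR_RGB2GRAY)
hd=onz(T,disc(T,(251,257),0,45,.135),.133); print("handle",hd)
pts=[((-75,0),(.4585,.1447)),((75*.5,-75*.866),d300[0][:2]),((0,-130),hd[:2]),((98.1,-140.1),(.6325,.0032))]
def f(p):
    c,s=np.cos(p[2]),np.sin(p[2]); return np.concatenate([np.array(p[:2])+np.array([[c,-s],[s,c]])@np.array(u)/1e3-v for u,v in pts])
r=least_squares(f,[.53,.14,0]); print("press",r.x,(r.fun*1e3).round(1))
box=cv2.boxPoints(cv2.minAreaRect(w))
e1,e2=onz(T,box[1],.048),onz(T,box[2],.048)
yaw=np.arctan2(*(e1-e2)[[1,0]]); u=np.array([np.cos(yaw),np.sin(yaw)]); v=np.array([-u[1],u[0]])
cen=(e1+e2)[:2]/2+.037*v; o=cen+.058*u-.011*u
print("rack",cen,yaw,"len",np.linalg.norm(e1-e2),"die org",o,"pocket",cen+.058*u)
def circ(x,rr): t=np.linspace(0,2*np.pi,60); return np.array([np.r_[o+x*u+rr*np.cos(k)*v,.036+rr*np.sin(k)] for k in t])
out=[]
for d,(x,y) in((S,(140,245)),(T,(385,220))):
    im=cv2.resize(d["img"][y:y+100,x:x+100,::-1],None,fx=4,fy=4,interpolation=cv2.INTER_CUBIC); im=cv2.convertScaleAbs(im,alpha=1.4)
    for xx,rr in((0,.028),(.012,.028),(.022,.022)):
        q=(proj(d,circ(xx,rr))-[x,y]+.5)*4; cv2.polylines(im,[q.round().astype(int)],True,(255,0,255),1)
    cor=[np.r_[cen+i*.098*u+j*.037*v,.048] for i,j in((1,1),(1,-1),(-1,-1),(-1,1))]
    cv2.polylines(im,[((proj(d,cor)-[x,y]+.5)*4).round().astype(int)],True,(255,255,0),1); out.append(im)
cv2.imwrite("pics/ov.png",np.hstack(out))
E
python3 m3.py | sed -n '/=====/,$p'
```

```text
=====
[393 196  13   8  78] [399.14102564 199.64102564] [0.57267816 0.07815514 0.1       ]
[213 233  13  13 134] [218.95522388 239.1119403 ] [0.57114017 0.0773792  0.1       ]
die300 (array([0.57165226, 0.07819221, 0.09903035]), np.float64(0.0014912015349081585))
[ 212  211   47   99 1146] [243.14136126 255.88656195] [0.53552598 0.02494539 0.135     ]
handle [0.53561566 0.02523413 0.133     ]
press [ 0.53493792  0.14668663 -0.00621578] [ 1.4  2.5  0.4  3.3 -1.5 -8.5 -0.3  2.8]
rack [ 0.49047174 -0.36237851] 0.10568951237594065 len 0.19391830006544025 die org [ 0.53720948 -0.35742034] pocket [ 0.5481481  -0.35625992]
```

View pics/ov.png

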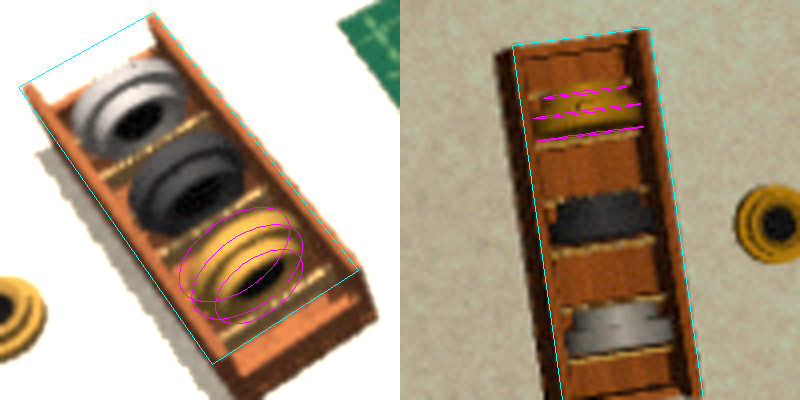

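Scene and top overlays agree with the die pose to a few mm; the remaining offset is along the uncritical rack y. Next I'll check that every planned pose is reachable.

```bash
cat >> h.py <<'E'
from scipy.spatial.transform import Rotation as Rn
A0=np.array([.5345,.1445]); PSI=-.004
NEST=np.array([.459,.1442]); POCK=np.array([.548,-.355]); RY=.1057
def pf(ang,r,a=None): t=np.deg2rad(ang)+PSI; return A0+r*np.array([np.cos(t),np.sin(t)])
def ori(ycl,tilt=0.,axis=None):
    """tool down with closing axis at world angle ycl; then tilted by tilt about axis"""
    R=Rn.from_euler("xyz",[np.pi,0,ycl+np.pi/2])
    if tilt: R=Rn.from_rotvec(np.array(axis)*tilt)*R
    return R.as_euler("xyz").tolist()
def st():
    s=robot.read_state(); print("t%.1f"%s["clock"],"tcp",np.round(s["tool_pos"],4),"open %.3f"%s["opening"],"gf %.1f"%np.max(s["gripper_force"]),"F",np.round(s["wrist_force"],1)); return s
E
python3 - <<'E'
from h import *
v=[-np.sin(RY),np.cos(RY),0]
L=[]
def t(n,p,z,o):
    q=robot.inverse_kinematics([*p,z],o); print(n,None if q is None else np.round(q,2))
for k in(0,np.pi):
    t("rack",POCK,.035,ori(RY+k)); t("rackup",POCK,.17,ori(RY+k))
    t("tilt",(.54,-.17),.033,ori(RY+k,-.7,v))
    t("mat",(.54,-.17),.016,ori(np.pi/2+k)); t("nest",NEST,.093,ori(np.pi/2+k)); t("nestup",NEST,.2,ori(np.pi/2+k))
    t("knob",pf(305,.171),.057,ori(np.deg2rad(35)+PSI+k))
    for a in(270,230,190,150): t("h%d"%a,pf(a,.13),.1,ori(np.deg2rad(a-90)+PSI+k))
E
```

```text
rack [ 0.17  0.73  0.5   1.73 -0.47  0.8   1.  ]
rackup [ 0.07  0.58  0.64  1.67 -0.39  1.03  0.95]
tilt [ 1.36  0.98 -1.1   2.31  2.37  0.46 -1.46]
mat [ 0.01  0.62  0.3   1.95 -0.3   0.62  2.08]
nest [-0.56  0.36  0.22  2.12 -0.12  0.67  1.31]
nestup [-0.65  0.2   0.31  2.04 -0.07  0.92  1.27]
knob [-0.37  0.66  0.43  1.78 -0.36  0.79  0.85]
h270 [-1.    0.89  1.34  2.03 -1.    1.12 -2.33]
h230 [-0.36  0.31  0.21  2.18 -0.1   0.66  2.37]
h190 [-0.56  0.27  0.22  2.24 -0.1   0.64  1.47]
h150 [-0.74  0.34  0.25  2.14 -0.13  0.68  0.64]
rack [-0.25  1.2   1.33  1.76 -1.23  1.28 -1.63]
rackup [-0.27  0.93  1.34  1.69 -0.94  1.32 -1.77]
tilt [ 0.93  0.64 -0.55  2.33  3.41  0.35  0.39]
mat [-0.38  0.78  0.85  1.97 -0.84  0.79 -0.61]
nest [-0.95  0.43  0.7   2.14 -0.43  0.71 -1.53]
nestup [-1.    0.22  0.72  2.06 -0.18  0.92 -1.75]
knob [-0.86  1.13  1.33  1.81 -1.18  1.26 -1.71]
h270 [-0.55  0.47  0.58  2.01 -0.37  0.77  0.25]
h230 [-0.72  0.35  0.64  2.2  -0.33  0.69 -0.55]
h190 [-0.99  0.32  0.72  2.26 -0.34  0.67 -1.42]
h150 [-1.51  0.77  1.35  2.17 -0.94  1.01 -1.72]
```

```bash
python3 - <<'E'
from h import *
robot.gripper_to(.44,f_grip=40)
for a in(75,35,-10):
    t=np.deg2rad(a); robot.move_ptp([.42*np.cos(t),.42*np.sin(t),.38],ori(RY if a<40 else 1.2))
    st()
robot.move_ptp([*POCK,.15],ori(RY)); st()
robot.move_l([*POCK,.036],vel=.08); s=st()
print(np.round(s["q"],2))
d=robot.get_image("scene");e=robot.get_image("top")
f=lambda im,x,y,k=4:cv2.convertScaleAbs(cv2.resize(im[y:y+110,x:x+100,::-1],None,fx=k,fy=k,interpolation=cv2.INTER_CUBIC),alpha=1.3)
cv2.imwrite("pics/g1.png",np.hstack([f(d["img"],140,235),f(e["img"],385,210)]))
E
```

```text
t2.1 tcp [0.1088 0.4062 0.3795] open 0.438 gf 0.0 F [-1.1 -1.2 -0.3]
t3.2 tcp [0.3432 0.2422 0.3797] open 0.439 gf 0.0 F [0.1 0.2 0.2]
t4.4 tcp [ 0.4138 -0.0713  0.38  ] open 0.440 gf 0.0 F [ 0.7 -0.4 -0.6]
t5.8 tcp [ 0.5494 -0.3535  0.1508] open 0.442 gf 0.0 F [ 0.5  0.3 -0.6]
t7.4 tcp [ 0.5484 -0.3552  0.0366] open 0.440 gf 0.0 F [ 0.3 -0.4  0.2]
[ 0.12  0.75  0.58  1.73 -0.54  0.82  1.06]
```

View pics/g1.png

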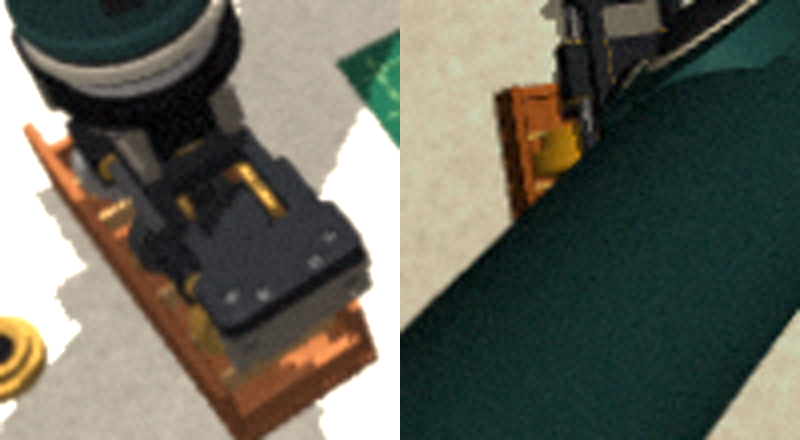

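The fingers straddle the brass die at the near pocket (around scene px (190,310)) with no contact force. Now I'll grip it, lift, and look for a feasible tilt direction.

```bash
python3 - <<'E'
from h import *
robot.gripper_to(.1,f_grip=40); s=st()
robot.move_l([*s["tool_pos"][:2],.17],vel=.12); s=st(); q0=np.array(s["q"])
print(np.round(q0,2))
for p in((.54,-.18),(.58,-.18)):
  for ph in range(0,360,30):
    f=np.deg2rad(ph)
    for k in(.55,.7):
        q=robot.inverse_kinematics([*p,.034],ori(f,-k,[-np.sin(f),np.cos(f),0]))
        if q is not None and np.abs(np.array(q)-q0).max()<2.2: print(p,ph,k,np.round(q,2),"%.2f"%np.abs(np.array(q)-q0).max())
E
```

```text
t7.9 tcp [ 0.5481 -0.3551  0.0362] open 0.234 gf 39.9 F [-0.2 -0.   2.2]
t9.2 tcp [ 0.5476 -0.3546  0.169 ] open 0.235 gf 39.9 F [ 0.3  0.9 -2.5]
[ 0.05  0.59  0.68  1.67 -0.42  1.04  0.97]
(0.54, -0.18) 30 0.55 [ 0.73  0.58 -0.25  2.14 -1.17  0.37  2.16] 1.19
(0.54, -0.18) 30 0.7 [ 1.13  0.73 -0.63  2.16 -1.23  0.26  2.4 ] 1.43
(0.54, -0.18) 60 0.55 [ 0.54  0.65  0.03  1.95 -0.87  0.78  2.32] 1.35
(0.54, -0.18) 60 0.7 [ 0.65  0.71 -0.02  1.93 -0.97  0.87  2.47] 1.50
(0.54, -0.18) 90 0.55 [ 0.48  0.75  0.06  1.74 -0.6   1.05  2.51] 1.54
(0.54, -0.18) 90 0.7 [ 0.56  0.82  0.03  1.67 -0.65  1.18  2.57] 1.60
(0.54, -0.18) 120 0.55 [ 0.42  0.83  0.03  1.56 -0.34  1.24  2.73] 1.76
(0.54, -0.18) 120 0.7 [ 0.46  0.91  0.01  1.46 -0.37  1.4   2.75] 1.78
(0.54, -0.18) 150 0.55 [ 0.84  1.09 -0.9   1.42  0.54  1.49  2.49] 1.58
(0.54, -0.18) 150 0.7 [ 0.81  1.18 -0.9   1.3   0.5   1.65  2.51] 1.58
(0.54, -0.18) 180 0.55 [ 0.81  1.21 -1.12  1.43  0.89  1.7   2.71] 1.80
(0.54, -0.18) 180 0.7 [ 0.67  1.18 -0.9   1.32  0.72  1.76  2.83] 1.86
(0.54, -0.18) 270 0.55 [-0.89  1.12  1.22  2.05 -0.8   0.6
[... 523 characters left out ...]
 90 0.7 [ 0.53  0.86  0.02  1.58 -0.65  1.2   2.52] 1.55
(0.58, -0.18) 120 0.55 [ 0.4   0.87  0.03  1.46 -0.35  1.29  2.69] 1.72
(0.58, -0.18) 120 0.7 [ 0.44  0.96  0.    1.35 -0.38  1.45  2.71] 1.74
(0.58, -0.18) 150 0.55 [ 0.78  1.14 -0.9   1.31  0.55  1.55  2.49] 1.58
(0.58, -0.18) 150 0.7 [ 0.75  1.22 -0.9   1.17  0.51  1.71  2.52] 1.58
(0.58, -0.18) 180 0.55 [ 0.75  1.25 -1.12  1.31  0.91  1.75  2.74] 1.80
(0.58, -0.18) 180 0.7 [ 0.62  1.22 -0.9   1.18  0.74  1.82  2.86] 1.89
(0.58, -0.18) 270 0.55 [-0.86  1.15  1.23  1.95 -0.8   0.72 -0.92] 1.89
(0.58, -0.18) 270 0.7 [-0.96  1.37  1.35  1.95 -0.89  0.78 -0.93] 1.90
(0.58, -0.18) 300 0.55 [-0.76  0.86  0.99  2.15 -0.94  0.24 -0.22] 1.19
```

```bash
python3 - <<'E'
from h import *
O=ori(np.pi/2,-.7,[-1,0,0]); p=(.54,-.13)
robot.move_ptp([*p,.18],O); st()
robot.move_l([*p,.06],vel=.12)
robot.move_l([*p,.033],vel=.04); st()
robot.gripper_to(.34); st()
R=Rn.from_euler("xyz",O).as_matrix()
t=np.r_[p,.033]
robot.move_l((t-.055*R[:,2]).tolist(),vel=.08); st()
robot.move_l([.54,-.21,.2],vel=.2)
for n in("scene","top"):
    d=robot.get_image(n); np.savez(f"pics/{n}1.npz",**d)
    cv2.imwrite(f"pics/{n}1.png",d["img"][:,:,::-1])
a=cv2.imread("pics/scene1.png")[195:345,150:350];b=cv2.imread("pics/top1.png")[190:340,290:490]
cv2.imwrite("pics/m1.png",cv2.resize(np.hstack([a,b]),None,fx=2,fy=2))
E
```

```text
t10.5 tcp [ 0.54   -0.1307  0.1795] open 0.233 gf 39.9 F [-0.8 -0.7 -2. ]
t12.5 tcp [ 0.5401 -0.13    0.033 ] open 0.236 gf 39.9 F [-0.5 -0.4 -3. ]
t12.8 tcp [ 0.5403 -0.1301  0.0334] open 0.340 gf 0.3 F [-0.9 -0.5 -0.7]
t13.7 tcp [ 0.5399 -0.165   0.075 ] open 0.339 gf 0.0 F [ 1.  -0.  -0.5]
```

View pics/m1.png

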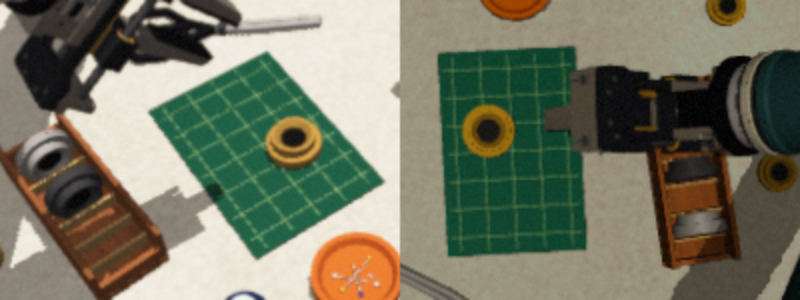

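The die lies flat, boss up, on the mat at top px (334,255) and scene px (296,268). I'll centre it by pinching the boss along x and then along y, and log the camera bias.

```bash
cat >> h.py <<'E'
def brass(d,guess,r=30):
    x,y=map(int,guess); h=cv2.cvtColor(d["img"],cv2.COLOR_RGB2HSV); m=np.zeros(h.shape[:2],np.uint8)
    m[y-r:y+r,x-r:x+r]=cv2.inRange(h,(12,110,60),(34,255,255))[y-r:y+r,x-r:x+r]
    c=max(cv2.findContours(m,0,cv2.CHAIN_APPROX_NONE)[0],key=cv2.contourArea); e=cv2.fitEllipse(cv2.convexHull(c)); return np.array(e[0]),e[1]
E
python3 - <<'E'
from h import *
S,T=load("scene1"),load("top1")
a,b=brass(S,(296,268)),brass(T,(334,255)); print(a,b,tri(S,a[0],T,b[0]))
ps,pt=onz(S,a[0],.012),onz(T,b[0],.012); print(ps,pt)
p=(ps+pt)[:2]/2
robot.gripper_to(.75); 
robot.move_ptp([*p,.10],ori(0)); print(np.round(st()["q"],2))
robot.move_l([*p,.018],vel=.1); robot.gripper_to(.3,f_grip=8); st(); robot.gripper_to(.75)
robot.move_l([*p,.045],vel=.15)
robot.move_ptp([*p,.045],ori(np.pi/2)); print(np.round(st()["q"],2))
robot.move_l([*p,.0165],vel=.06); robot.gripper_to(.3,f_grip=25); s=st(); print(p)
E
```

```text
(array([296.55026245, 265.85070801]), (25.40251350402832, 28.198139190673828)) (array([333.75454712, 254.98471069]), (26.37738800048828, 26.625051498413086)) (array([ 0.53897004, -0.1503981 ,  0.01305973]), np.float64(0.0015787067240164568))
[ 0.53861766 -0.14933267  0.012     ] [ 0.53864283 -0.15113754  0.012     ]
t17.0 tcp [ 0.5387 -0.1506  0.1001] open 0.750 gf 0.0 F [-0.5 -0.3  0.6]
[-0.24  0.51  0.59  1.95 -0.39  0.79  0.56]
t18.4 tcp [ 0.5391 -0.1502  0.0184] open 0.470 gf 8.0 F [ 0.4 -0.2  3. ]
t20.5 tcp [ 0.5383 -0.1502  0.0445] open 0.751 gf 0.0 F [0.4 0.2 0.2]
[ 0.11  0.55  0.13  1.95 -0.11  0.65  1.88]
t21.6 tcp [ 0.5388 -0.1502  0.0168] open 0.466 gf 25.0 F [-1.3 -0.7  2.5]
[ 0.53863025 -0.15023511]
```

```bash
python3 - <<'E'
from h import *
s=robot.read_state(); N=np.array([.4585,.1443])
robot.move_l([*s["tool_pos"][:2],.2],vel=.2)
robot.move_ptp([*N,.2],ori(np.pi/2)); st()
robot.move_l([*N,.108],vel=.12); s=st()
for n in("scene","top"):
    d=robot.get_image(n); np.savez(f"pics/{n}2.npz",**d)
    cv2.imwrite(f"pics/{n}2.png",d["img"][:,:,::-1])
    print(n,proj(d,np.r_[s["tool_pos"][:2],s["tool_pos"][2]-.0138+np.array(.022)]))
a=cv2.imread("pics/scene2.png")[125:225,340:473];b=cv2.imread("pics/top2.png")[246:346,130:263]
cv2.imwrite("pics/n1.png",cv2.resize(np.hstack([a,b]),None,fx=3,fy=3,interpolation=cv2.INTER_CUBIC))
E
```

```text
t23.8 tcp [0.4591 0.143  0.1998] open 0.464 gf 25.0 F [-0.7 -0.1 -2.4]
t24.8 tcp [0.4591 0.1443 0.1085] open 0.464 gf 25.0 F [ 0.5 -0.7 -2.6]
scene [[389.39312736 152.63780716]]
top [[183.59563271 297.19608265]]
```

View pics/n1.png

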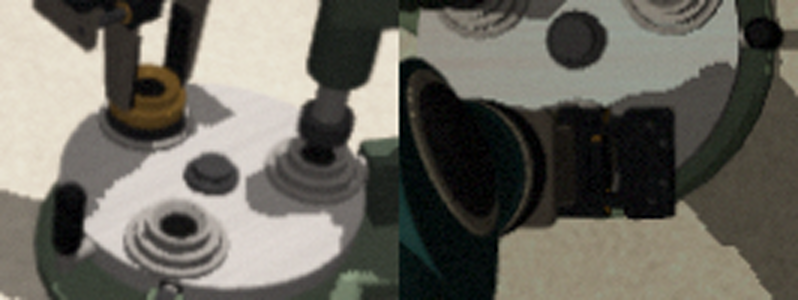

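The held die is over the nest in the scene view, with its dish hole near (390.7,154.3). The top view is blocked by the arm. I'll refine the relative offset numerically.

```bash
python3 - <<'E'
from h import *
S0,S1,S2=load("scene0"),load("scene1"),load("scene2");T0,T1=load("top0"),load("top1")
def disc(d,c,thr,r=14):
    g=cv2.cvtColor(d["img"],cv2.COLOR_RGB2GRAY); x,y=c
    m=np.zeros_like(g); m[y-r:y+r,x-r:x+r]=(g<thr)[y-r:y+r,x-r:x+r]
    n,l,s,ce=cv2.connectedComponentsWithStats(m); k=l[y,x]; return ce[k],s[k]
for nm,d,c,X in(("mat",S1,(296,263),[.5388,-.1502,.025]),("matT",T1,(334,255),[.5388,-.1502,.025]),("nest",S2,(391,154),[.4591,.1443,.1085-.0138+.022])):
  for th in(35,50):
    ce,s=disc(d,c,th,8); print(nm,th,ce,s,"minus proj",ce-proj(d,X)[0])
# edges of held brass: left/right extents per row
h=cv2.cvtColor(S2["img"],cv2.COLOR_RGB2HSV); m=cv2.inRange(h,(12,110,60),(34,255,255))
for y in range(146,170):
    q=np.flatnonzero(m[y,365:415]); 
    if len(q): print(y,365+q.min(),365+q.max(),end=" | ")
print()
o=np.array([.4591,.1443,.1085-.0138])
for r,z in((.028,0),(.028,.012),(.022,.022)):
    t=np.linspace(0,6.28,90); P=proj(S2,np.c_[o[0]+r*np.cos(t),o[1]+r*np.sin(t),np.full(90,o[2]+z)]); print(r,z,P.min(0),P.max(0))
print("collar proj", [proj(S0,[.4585,.1443,z])[0] for z in(.08,.083,.086)],[proj(T0,[.4585,.1443,z])[0] for z in(.083,)])
E
```

```text
mat 35 [296.5        263.39393939] [292 260  10   8  66] minus proj [0.66296361 1.27460534]
mat 50 [296.30769231 263.29487179] [291 259  12   9  78] minus proj [0.47065592 1.17553774]
matT 35 [333.72043011 254.97849462] [329 250  11  11  93] minus proj [0.16663513 0.32541625]
matT 50 [333.82407407 254.98148148] [328 250  12  12 108] minus proj [0.2702791 0.3284031]
nest 35 [387.66197183 153.81690141] [383 147  12  14  71] minus proj [-1.72470594  1.1862664 ]
nest 50 [387.14583333 153.32291667] [383 146  12  16  96] minus proj [-2.24084444  0.69228166]
147 386 394 | 148 386 396 | 149 386 397 | 150 386 398 | 151 392 399 | 152 394 399 | 153 395 399 | 154 395 400 | 155 395 401 | 156 394 401 | 157 385 401 | 158 385 401 | 159 385 400 | 160 377 400 | 161 377 400 | 162 379 400 | 163 379 399 | 164 380 398 | 165 382 396 | 166 384 394 | 
0.028 0 [375.85337459 152.73575539] [401.07270573 168.64820269]
0.028 0.012 [376.24826486 148.47105463] [401.69510305 164.35374319]
0.022 0.022 [379.32323668 146.49984967] [399.46747514 158.95524309]
collar proj [array([387.66737472, 165.53948055]), array([387.79085747, 164.49875692]), array([387.91482413, 163.45350145])] [array([188.04483648, 296.81696146])]
```

The die edges agree with the projection to under 0.5 px, so the target is good to about 1 mm. I'll lower it in small steps with force monitoring.

```bash
python3 - <<'E'
from h import *
N=[.4585,.1445]
f0=robot.read_state()["wrist_force"][2]
for z in(.102,.0995,.098,.0965,.095,.0942,.0936):
    robot.move_l([*N,z],vel=.03); s=st()
    if s["wrist_force"][2]-f0>6: print("contact",z); break
E
```

```text
t25.2 tcp [0.4583 0.1445 0.1019] open 0.468 gf 25.0 F [ 0.3 -0.3 -2.8]
t25.4 tcp [0.4584 0.1445 0.0994] open 0.467 gf 25.0 F [ 1.1  0.2 -2.7]
t25.7 tcp [0.4584 0.1444 0.0979] open 0.465 gf 25.0 F [ 0.5 -0.7 -3.4]
t25.9 tcp [0.4584 0.1445 0.0964] open 0.465 gf 25.0 F [ 0.1  0.1 -3.2]
t26.2 tcp [0.4584 0.1445 0.0949] open 0.471 gf 25.0 F [-0.6  0.1 -2.9]
t26.4 tcp [0.4585 0.1445 0.0941] open 0.467 gf 25.0 F [-0.   0.7 -3.5]
t26.7 tcp [0.4586 0.1445 0.0938] open 0.470 gf 25.0 F [ 0.5 -0.4 -1.1]
```

```bash
python3 - <<'E'
from h import *
robot.gripper_to(.7); s=st()
robot.move_l([*s["tool_pos"][:2],.2],vel=.25)
ko=ori(np.deg2rad(35)+PSI); K=pf(305,.172)
robot.move_ptp([*K,.17],ko); st(); robot.gripper_to(.52)
S,T=robot.get_image("scene"),robot.get_image("top")
for d in(S,T):
    e=brass(d,proj(d,[.4585,.1445,.092])[0],22); print(e,onz(d,e[0],.090))
cv2.imwrite("pics/n2.png",cv2.resize(np.hstack([S["img"][125:260,340:473,::-1],T["img"][195:330,130:263,::-1]]),None,fx=3,fy=3,interpolation=cv2.INTER_CUBIC))
E
```

```text
t27.2 tcp [0.4586 0.1445 0.0936] open 0.699 gf 0.0 F [-0.2 -0.6  1.3]
t28.7 tcp [0.6313 0.0046 0.1688] open 0.702 gf 0.0 F [-0.5  1.  -0. ]
(array([393.30801392, 162.76838684]), (8.33350658416748, 18.616912841796875)) [0.46702611 0.15235164 0.09      ]Traceback (most recent call last):
  File "<stdin>", line 8, in <module>
  File "h.py", line 28, in brass
    c=max(cv2.findContours(m,0,cv2.CHAIN_APPROX_NONE)[0],key=cv2.contourArea); e=cv2.fitEllipse(cv2.convexHull(c)); return np.array(e[0]),e[1]
ValueError: max() iterable argument is empty
```

```bash
python3 - <<'E'
from h import *
robot.move_ptp([.62,-.10,.2],ori(np.deg2rad(35)+PSI)); st()
S,T=robot.get_image("scene"),robot.get_image("top")
cv2.imwrite("pics/n2.png",cv2.resize(np.hstack([S["img"][125:260,340:473,::-1],T["img"][195:330,130:263,::-1]]),None,fx=3,fy=3,interpolation=cv2.INTER_CUBIC))
E
```

```text
t29.7 tcp [ 0.6199 -0.1013  0.2004] open 0.518 gf 0.0 F [ 0.   0.4 -0.9]
```

View pics/n2.png

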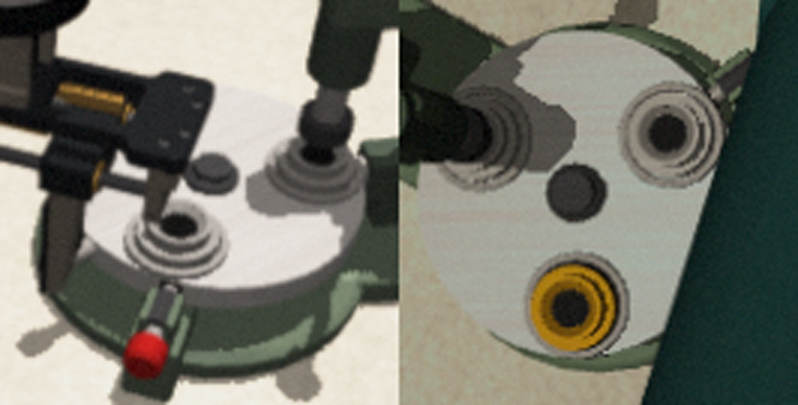

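The top view shows the brass die inside the collar of the nest, with the dish at top px about (185,298). The contact height matched the nest floor, so it is seated. Next is the lock knob.

```bash
python3 - <<'E'
from h import *
ko=ori(np.deg2rad(35)+PSI); K=pf(305,.172); u=(pf(305,1)-pf(305,0))
robot.move_ptp([*K,.16],ko); robot.move_l([*K,.058],vel=.12); st()
robot.gripper_to(.15,f_grip=40); s=st(); print((np.array(s["tool_pos"][:2])-A0)@u)
for d in(.010,.017,.019):
    robot.move_l([*(K+d*u),.058],vel=.05); s=st(); F=np.array(s["wrist_force"][:2]); print("radF",F@u,"r",(np.array(s["tool_pos"][:2])-A0)@u)
E
```

```text
t31.3 tcp [0.6333 0.003  0.0588] open 0.521 gf 0.0 F [-0.6  0.1  0. ]
t31.8 tcp [0.6332 0.0035 0.0586] open 0.284 gf 40.0 F [1.6 0.3 1.9]
0.17212610451130556
t32.2 tcp [0.6341 0.0023 0.0583] open 0.276 gf 40.0 F [-13.   12.7  14.3]
radF -17.898812700412122 r 0.17363269747729929
t32.5 tcp [0.6344 0.0018 0.0581] open 0.277 gf 40.0 F [-21.9  21.5  22.3]
radF -30.138251593245162 r 0.174156127708955
t32.7 tcp [0.6344 0.0018 0.0581] open 0.278 gf 40.0 F [-24.5  23.5  24.8]
radF -33.303778588172676 r 0.1742194440032593
```

```bash
python3 - <<'E'
from h import *
s=robot.read_state(); print("M",np.round(s["moment"],2),"rpy",np.round(s["eef_rot"],3),"want",np.round(ori(np.deg2rad(35)+PSI),3),"tau",np.round(s["joint_efforts"],1),"q",np.round(s["q"],3))
S,T=robot.get_image("scene"),robot.get_image("top")
cv2.imwrite("pics/k1.png",np.hstack([cv2.resize(S["img"][150:290,330:463,::-1],(399,420)),cv2.resize(T["img"][150:290,190:323,::-1],(399,420))]))
E
```

```text
M [ 5.42  5.6  -0.16] rpy [-3.134 -0.025  2.185] want [3.142 0.    2.178] tau [ 14.8 -44.1  18.2 -25.8   4.9  -8.4   0.1] q [-0.193  0.64   0.201  1.74  -0.191  0.801  0.72 ]
```

View pics/k1.png

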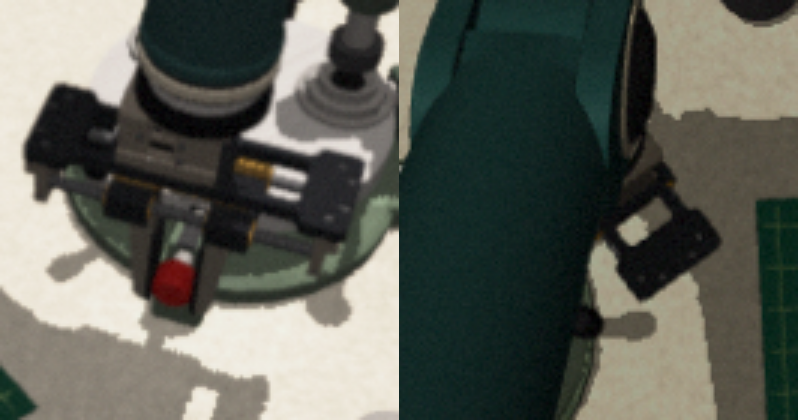

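The fingers straddle the red knob (scene about (388,244)), but it has come out only about 2 mm. I'll relax and run a diagnostic: move the same way with the fingers open, then retry with straight-line correction.

```bash
python3 - <<'E'
from h import *
u=(pf(305,1)-pf(305,0)); w=np.array([-u[1],u[0]])
def rep():
    s=st(); p=np.array(s["tool_pos"][:2])-A0; F=np.array(s["wrist_force"]); print("   r %.4f t %.4f  Fr %.1f Ft %.1f"%(p@u,p@w,F[:2]@u,F[:2]@w))
robot.move_l([*pf(305,.172),.058],vel=.1); rep()
robot.gripper_to(.45); rep()
robot.move_l([*pf(305,.182),.058],vel=.1); rep()
robot.move_l([*pf(305,.174),.058],vel=.1); rep()
S=robot.get_image("scene")
h=cv2.cvtColor(S["img"],cv2.COLOR_RGB2HSV); m=cv2.inRange(h,(0,150,60),(180,255,255))[225:265,370:410]
y,x=np.nonzero(m); print("red",x.mean()+370,y.mean()+225,len(x), x.min()+370,x.max()+370,y.min()+225,y.max()+225)
for r in(.171,.175,.187): print(r,proj(S,[*pf(305,r),.07]))
E
```

```text
t33.1 tcp [0.6332 0.0034 0.0585] open 0.280 gf 40.0 F [1.3 1.7 3.5]
   r 0.1722 t 0.0006  Fr -0.7 Ft 2.0
t33.6 tcp [0.6323 0.0029 0.0576] open 0.454 gf 0.0 F [ 0.1 -0.1 -0.1]
   r 0.1721 t -0.0004  Fr 0.1 Ft 0.0
t33.8 tcp [ 0.6387 -0.0064  0.058 ] open 0.449 gf 0.0 F [-0.5  0.6  0.3]
   r 0.1834 t -0.0004  Fr -0.8 Ft -0.1
t34.1 tcp [0.6332 0.0028 0.0579] open 0.452 gf 0.0 F [0.2 0.3 0.4]
   r 0.1727 t 0.0003  Fr -0.1 Ft 0.3
red 387.94797687861274 243.16763005780348 173 381 395 236 250
0.171 [[387.88295405 243.56556111]]
0.175 [[387.30838535 245.04296581]]
0.187 [[385.56359383 249.52713673]]
```

```bash
cat >> h.py <<'E'
u=(pf(305,1)-pf(305,0)); w=np.array([-u[1],u[0]])
def rep():
    s=st(); p=np.array(s["tool_pos"][:2])-A0; F=np.array(s["wrist_force"]); print("   r %.4f t %.4f  Fr %.1f Ft %.1f M"%(p@u,p@w,F[:2]@u,F[:2]@w),np.round(s["moment"],2)); return s
def red():
    S=robot.get_image("scene"); h=cv2.cvtColor(S["img"],cv2.COLOR_RGB2HSV); m=cv2.inRange(h,(0,150,60),(180,255,255))[225:265,370:410]
    y,x=np.nonzero(m); print("red",(x.mean()+370).round(1),(y.mean()+225).round(1),len(x),y.max()+225)
E
python3 - <<'E'
from h import *
ko=ori(np.deg2rad(35)+PSI)
robot.move_l([*pf(305,.172),.051],ko,vel=.1); rep()
robot.gripper_to(.15,f_grip=20); rep()
for d in(.004,.008,.012,.016):
    robot.move_l([*pf(305,.172+d),.051],ko,vel=.04); s=rep(); red()
    if np.linalg.norm(s["wrist_force"])>30: break
E
```

```text
t34.4 tcp [0.632  0.0034 0.0503] open 0.452 gf 0.0 F [-0.3  0.4 -0.5]
   r 0.1715 t -0.0004  Fr -0.5 Ft -0.0 M [-0.08  0.05 -0.02]
t34.7 tcp [0.6332 0.0034 0.0511] open 0.288 gf 20.0 F [ 2.1  0.2 -2.7]
   r 0.1722 t 0.0006  Fr 1.0 Ft 1.9 M [ 0.12 -0.46 -0.01]
t35.0 tcp [0.6337 0.0027 0.051 ] open 0.286 gf 20.0 F [-2.7  5.4  1.9]
   r 0.1731 t 0.0006  Fr -5.9 Ft 0.9 M [ 1.13  0.59 -0.02]
red 387.4 243.6 168 251
t35.3 tcp [0.6339 0.0023 0.0509] open 0.284 gf 20.0 F [-7.9 11.   6.7]
   r 0.1735 t 0.0006  Fr -13.5 Ft -0.2 M [ 2.25  1.7  -0.04]
red 387.4 243.7 170 251
t35.6 tcp [0.6341 0.0021 0.0507] open 0.285 gf 20.0 F [-13.1  15.4  10.8]
   r 0.1738 t 0.0006  Fr -20.2 Ft -2.0 M [ 3.35  2.89 -0.06]
red 387.4 243.8 167 251
t35.9 tcp [0.6346 0.0013 0.0504] open 0.281 gf 20.0 F [-16.6  19.8  13.6]
   r 0.1747 t 0.0006  Fr -25.7 Ft -2.4 M [ 4.23  3.78 -0.05]
red 387.3 243.9 169 251
```

```bash
python3 - <<'E'
from h import *
ko=ori(np.deg2rad(35)+PSI)
robot.gripper_to(.1,f_grip=55)
z=.051;d=.016
for i in range(7):
    s=robot.read_state(); F=s["wrist_force"]; z+=np.clip(.0004*F[2],-.004,.004); 
    robot.move_l([*pf(305,.172+d),float(z)],ko,vel=.06); s=rep(); print("   z cmd %.4f d %.3f"%(z,d))
    if (np.array(s["tool_pos"][:2])-A0)@u>.184: break
    if np.linalg.norm(s["wrist_force"])>60: break
    d+=.003
red()
E
```

```text
t36.4 tcp [ 0.6367 -0.0019  0.0511] open 0.274 gf 55.0 F [ -0.2  11.3 -15.3]
   r 0.1785 t 0.0004  Fr -9.5 Ft 6.3 M [ 2.26  0.1  -0.04]
   z cmd 0.0550 d 0.016
t36.7 tcp [ 0.6428 -0.0104  0.0507] open 0.276 gf 55.0 F [-1.2  4.9 -0.8]
   r 0.1890 t 0.0006  Fr -4.7 Ft 1.8 M [1.13 0.28 0.05]
   z cmd 0.0510 d 0.019
red 385.2 249.0 162 256
```

The knob is out: red centroid (385,249), as predicted for 16 mm of travel. Next is the handle arc.

```bash
python3 - <<'E'
from h import *
T0=load("top0"); print("handle eye",onz(T0,(250.7,256.7),.135),pf(270,.13))
robot.gripper_to(.5); s=robot.read_state()
robot.move_l([*s["tool_pos"][:2],.17],vel=.25); rep(); red()
ho=lambda a: ori(np.deg2rad(a-270)+PSI)
robot.move_ptp([*pf(270,.13),.17],ho(270)); print(np.round(robot.read_state()["q"],2))
robot.move_l([*pf(270,.13),.1],vel=.12); st()
robot.gripper_to(.1,f_grip=10); st()
for a in range(258,149,-12):
    robot.move_l([*pf(a,.13),.1],ho(a),vel=.15)
    s=robot.read_state(); p=np.array(s["tool_pos"][:2])-A0
    print(a,"act %.1f r %.4f"%(np.rad2deg(np.arctan2(p[1],p[0])-PSI)%360,np.hypot(*p)),np.round(s["wrist_force"],1),"t%.1f"%s["clock"],"%.3f"%s["opening"])
    if np.linalg.norm(s["wrist_force"])>40: break
print(np.round(s["q"],2))
E
```

```text
handle eye [0.53367809 0.01065127 0.135     ] [0.53398    0.01450104]
t37.8 tcp [ 0.6427 -0.0129  0.1691] open 0.505 gf 0.0 F [-0.3 -1.  -1. ]
   r 0.1910 t -0.0009  Fr 0.6 Ft -0.8 M [-0.04  0.02 -0.04]
red 386.0 248.8 178 256
[-0.41  0.34  0.39  1.95 -0.16  0.89  0.06]
t39.3 tcp [0.5346 0.0142 0.1003] open 0.497 gf 0.0 F [-0.2  0.8  1.2]
t39.8 tcp [0.5349 0.0146 0.1006] open 0.225 gf 10.0 F [2.3 0.  1. ]
258 act 261.3 r 0.1269 [ 21.2   1.8 -14.9] t40.1 0.654
246 act 247.3 r 0.1303 [ 5.8 -7.8  4.5] t40.5 0.743
234 act 234.5 r 0.1317 [ 3.4 -7.9  0.5] t40.8 0.304
222 act 221.1 r 0.1310 [-5.   1.8  7.1] t41.2 0.222
210 act 209.2 r 0.1302 [-1.9  4.3  1.4] t41.5 0.226
198 act 197.6 r 0.1294 [ 1.3  5.6 -4.3] t41.9 0.225
186 act 185.7 r 0.1289 [ 2.9  4.3 -7.2] t42.3 0.223
174 act 173.6 r 0.1286 [ 3.7  3.2 -6.6] t42.6 0.231
162 act 161.7 r 0.1285 [ 7.1  2.3 -7.6] t43.0 0.226
150 act 150.5 r 0.1284 [ 4.6 -2.  -3.4] t43.3 0.224
[-1.21  0.43  0.83  2.16 -0.48  0.73 -2.15]
```

```bash
python3 - <<'E'
from h import *
ho=lambda a: ori(np.deg2rad(a-270)+PSI)
robot.move_l([*pf(149.3,.13),.1],ho(150),vel=.05)
s=st(); robot.gripper_to(.45); s=st()
robot.gripper_to(.1,f_grip=4); s=st(); p=np.array(s["tool_pos"][:2])-A0; print("angle %.2f"%(np.rad2deg(np.arctan2(p[1],p[0])-PSI)%360))
robot.gripper_to(.5); robot.move_l([*s["tool_pos"][:2],.2],vel=.25)
# clear of the ram: back over bench then to knob side
for a in(200,255): robot.move_ptp([*pf(a,.15),.22],ori(np.deg2rad(35)+PSI-(0 if a>220 else .8)))
S=robot.get_image("scene"); T=robot.get_image("top")
X=np.r_[pf(60,.075),.092]; print("exp ram spot",X,proj(S,X),proj(T,X))
h=cv2.cvtColor(S["img"],cv2.COLOR_RGB2HSV); m=cv2.inRange(h,(12,90,50),(34,255,255)); x,y=map(int,proj(S,X)[0])
q=m[y-22:y+22,x-25:x+25]; yy,xx=np.nonzero(q); print("brass scene",xx.min()+x-25,xx.max()+x-25,yy.min()+y-22,yy.max()+y-22,len(xx))
t=np.linspace(0,6.28,90)
for z in(.08,.092): P=proj(S,np.c_[X[0]+.028*np.cos(t),X[1]+.028*np.sin(t),np.full(90,z)]); print(z,P.min(0),P.max(0))
st(); red()
E
```

```text
t43.6 tcp [0.4233 0.2089 0.0998] open 0.226 gf 10.0 F [ 4.4 -5.6 -3. ]
t44.1 tcp [0.4228 0.2115 0.1   ] open 0.452 gf 0.0 F [-0. -0.  0.]
t44.5 tcp [0.422  0.2099 0.0998] open 0.224 gf 4.0 F [-3.  -4.1  4.7]
angle 150.06
exp ram spot [0.57225951 0.20930139 0.092     ] [[445.1939161  178.39835925]] [[154.45297863 240.36344013]]
brass scene 432 458 170 189 334
0.08 [431.18416697 174.14367679] [457.17062062 191.38191582]
0.092 [432.10220665 169.95639526] [458.33236823 187.1840509 ]
t48.5 tcp [4.948e-01 4.000e-04 2.200e-01] open 0.498 gf 0.0 F [-0.2 -0.9  0.2]
red 386.1 248.7 179 256
```

The table is at the next position (handle 150.06°) and the brass die is exactly under the ram. Now I'll push the knob home.

```bash
python3 - <<'E'
from h import *
ko=ori(np.deg2rad(35)+PSI)
robot.move_ptp([*pf(305,.187),.15],ko); robot.move_l([*pf(305,.187),.051],vel=.12)
robot.gripper_to(.1,f_grip=50); s=rep()
z=.051;d=.187
for i in range(11):
    F=robot.read_state()["wrist_force"]; z+=np.clip(.0004*F[2],-.004,.004); d-=.004 if i<5 else .003
    robot.move_l([*pf(305,d),float(z)],ko,vel=.06); s=rep(); r=(np.array(s["tool_pos"][:2])-A0)@u
    F=np.array(s["wrist_force"])
    if r<.1713 or np.linalg.norm(F)>45: break
red(); print(d,z)
E
```

```text
t50.7 tcp [ 0.6418 -0.0088  0.0515] open 0.278 gf 50.0 F [0.6 0.3 1.9]
   r 0.1872 t 0.0007  Fr 0.1 Ft 0.6 M [ 0.14 -0.19  0.03]
t50.9 tcp [ 0.6409 -0.0076  0.0518] open 0.273 gf 50.0 F [ 7.2 -3.6 -5.8]
   r 0.1856 t 0.0006  Fr 7.1 Ft 3.9 M [-0.77 -1.56 -0.01]
t51.2 tcp [ 0.6408 -0.0074  0.0516] open 0.280 gf 50.0 F [ 8.1 -7.9  1.3]
   r 0.1854 t 0.0007  Fr 11.2 Ft 2.1 M [-1.8  -1.71  0.03]
t51.4 tcp [ 0.6406 -0.0071  0.0519] open 0.278 gf 50.0 F [ 16.2 -14.2  -8.3]
   r 0.1850 t 0.0007  Fr 20.9 Ft 5.2 M [-2.94 -3.38  0.09]
t51.7 tcp [ 0.6406 -0.007   0.0515] open 0.279 gf 50.0 F [ 14.6 -17.6   5.9]
   r 0.1849 t 0.0008  Fr 22.8 Ft 2.0 M [-3.92 -2.99  0.14]
t51.9 tcp [0.6327 0.0043 0.0514] open 0.277 gf 50.0 F [ 2.9 -3.9  7.9]
   r 0.1712 t 0.0007  Fr 4.9 Ft 0.1 M [-0.99 -0.63  0.03]
red 387.5 243.2 164 250
0.16699999999999998 0.049060855625579054
```

```bash
python3 - <<'E'
from h import *
ko=ori(np.deg2rad(35)+PSI)
robot.move_l([*pf(305,.164),.050],ko,vel=.05); rep()
robot.move_l([*pf(305,.1712),.051],ko,vel=.05); rep()
robot.gripper_to(.5); s=robot.read_state(); robot.move_l([*s["tool_pos"][:2],.2],vel=.2)
robot.move_ptp([.55,-.12,.25],ko)
S=robot.get_image("scene"); red()
h=cv2.cvtColor(S["img"],cv2.COLOR_RGB2HSV); q=cv2.inRange(h,(12,90,50),(34,255,255))[156:200,420:470]; y,x=np.nonzero(q); print("brass",x.min()+420,x.max()+420,y.min()+156,y.max()+156,len(x)); rep()
E
```

```text
t52.2 tcp [0.6327 0.0042 0.0517] open 0.277 gf 50.0 F [ 11.1 -10.   -3.2]
   r 0.1712 t 0.0006  Fr 14.6 Ft 3.4 M [-2.08 -2.3   0.04]
t52.5 tcp [0.6328 0.004  0.0515] open 0.276 gf 50.0 F [1.7 0.1 4.1]
   r 0.1715 t 0.0006  Fr 0.8 Ft 1.4 M [ 0.08 -0.43 -0.04]
red 388.1 243.1 179 250
brass 432 458 170 189 335
t54.7 tcp [ 0.5507 -0.118   0.249 ] open 0.499 gf 0.0 F [0.4 0.6 0.4]
   r 0.2248 t -0.1364  Fr -0.2 Ft 0.7 M [-0.04 -0.02  0.02]
```

The knob is home (red centroid as at the start) and the brass die is at the ram spot. Nothing is in contact, so I'm handing in.

```bash
python3 -c "
from rig import robot
print(robot.hand_in())"
```

```text
the job is handed in; nothing more can be done
None
```

The job is handed in at about 55 s: the brass die sits boss up in its nest under the ram, the table is one position clockwise, and the lock knob is home, all checked by camera and arm readings, but hand-in returned no verdict.

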